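Test the battery packs with the probe pen

TASK

Check the tool batteries on the bench: first set the tester's range slider level with its marker and let go of it, then take the test pen from its dock and press its tip gently on the brass stud of each battery pack, holding each clearly down for about a second, working from the robot's left to its right. Only after the last pack, hang the pen back upright in its dock and slide the range fully home to its stop; leave the packs standing and the other things on the bench alone.

Things in the scene. Friction and masses are not known exactly. Their poses are not given: they have to be found in the camera images.
- tester: grey plastic tester box, fixed to the bench, 100 (its x) x 200 (its y) x 45 mm high; origin at the centre of its underside; its own y axis is the slider's direction of travel, a screen is on its -x side face. On top an aluminium track, 40 mm wide, 170 mm long along y, centred at x = +18 mm, y = 0, its top 59 mm above the bench
- range (a joint): the range slider: position of the grip along the track in m, 0 at its home stop (end of the track towards the tester's -y), 0.12 at the far stop; grows towards the tester's +y. It has about 1.5 N of friction and stays where left; starts 0 to 25 mm from home
- range_top (a point): centre of the top face of the slider's black grip block (28 mm along the tester's x, 20 mm along y, 40 mm tall, top about 100 mm above the bench; sits 0.5 mm over the track)
- marker: small dark steel arrow (24 x 16 mm, 10 mm high) fixed on the tester's top on the -x side of the track, pointing at the track, at a different place along it each time. Axes parallel to the tester's; origin under its centre line, 44 mm to the -x side of the grip's centre line. The slider is set when the grip's centre is at the marker's y = 0
- dock: dark steel dock fixed to the bench: a flat fork, top 75 mm above the bench, 92 mm (x) by 70 mm (y), on a post at its +x end over a 5 mm foot plate (100 x 90 mm). The fork's slot is 22 mm wide (y), open at the -x end, running from x = -30 to +24 mm; origin on the bench at dock centre. The pen's parked place is in the slot at x = 0, y = 0
- pen: cordless test pen, loose, hanging upright in the dock: a round black collar (44 mm diameter, 6 mm thick) rests on the fork; above it a grey square handle, 26 x 26 mm, 6 to 68 mm over the collar's underside; below it a 9 mm shaft with a brass tip. Origin at the centre of the collar's underside; z up the handle; x, y across the handle's flats. 0.12 kg
- pen_tip (a point): the very end of the brass probe tip, 58 mm below the pen's origin on its axis
- pack1: tool battery pack 1 (they are numbered from the robot's left, +y, to its right; 3 to 5 of the five are there), loose, black plastic with a grey step on top, 84 (x) x 60 (y) mm, 50 mm high, origin at the centre of its underside, 0.3 to 0.55 kg
- stud1_top (a point): centre of the top face of pack 1's brass test stud: a round stud, 16 mm diameter, in the middle of the pack's top on a white ring, face 57.5 mm above the pack's underside when up. It is sprung: about 1.2 N starts it down, 3.6 N takes it to its stop 6 mm down, and it springs back; this point moves with it. Tested means 3 mm or more down
- pack2: tool battery pack 2 (they are numbered from the robot's left, +y, to its right; 3 to 5 of the five are there), loose, black plastic with a grey step on top, 84 (x) x 60 (y) mm, 50 mm high, origin at the centre of its underside, 0.3 to 0.55 kg
- stud2_top (a point): centre of the top face of pack 2's brass test stud: a round stud, 16 mm diameter, in the middle of the pack's top on a white ring, face 57.5 mm above the pack's underside when up. It is sprung: about 1.2 N starts it down, 3.6 N takes it to its stop 6 mm down, and it springs back; this point moves with it. Tested means 3 mm or more down
- pack3: tool battery pack 3 (they are numbered from the robot's left, +y, to its right; 3 to 5 of the five are there), loose, black plastic with a grey step on top, 84 (x) x 60 (y) mm, 50 mm high, origin at the centre of its underside, 0.3 to 0.55 kg
- stud3_top (a point): centre of the top face of pack 3's brass test stud: a round stud, 16 mm diameter, in the middle of the pack's top on a white ring, face 57.5 mm above the pack's underside when up. It is sprung: about 1.2 N starts it down, 3.6 N takes it to its stop 6 mm down, and it springs back; this point moves with it. Tested means 3 mm or more down
- pack4: tool battery pack 4 (they are numbered from the robot's left, +y, to its right; 3 to 5 of the five are there), loose, black plastic with a grey step on top, 84 (x) x 60 (y) mm, 50 mm high, origin at the centre of its underside, 0.3 to 0.55 kg
- stud4_top (a point): centre of the top face of pack 4's brass test stud: a round stud, 16 mm diameter, in the middle of the pack's top on a white ring, face 57.5 mm above the pack's underside when up. It is sprung: about 1.2 N starts it down, 3.6 N takes it to its stop 6 mm down, and it springs back; this point moves with it. Tested means 3 mm or more down
- pack5: tool battery pack 5 (they are numbered from the robot's left, +y, to its right; 3 to 5 of the five are there), loose, black plastic with a grey step on top, 84 (x) x 60 (y) mm, 50 mm high, origin at the centre of its underside, 0.3 to 0.55 kg
- stud5_top (a point): centre of the top face of pack 5's brass test stud: a round stud, 16 mm diameter, in the middle of the pack's top on a white ring, face 57.5 mm above the pack's underside when up. It is sprung: about 1.2 N starts it down, 3.6 N takes it to its stop 6 mm down, and it springs back; this point moves with it. Tested means 3 mm or more down
- mug: white ceramic mug with pencils in it, 82 mm diameter, 95 mm high, pencils to 175 mm; origin at centre of underside; a bystander
- clamp: orange plastic bar clamp lying on the bench, bar 300 mm along its x; origin at the middle of its bar on the bench; a bystander
- ratchet: ratchet with black handle, 220 mm along its x, lying on the bench; origin under its middle; a bystander
- sockets: three chrome sockets on a 150 mm steel rail, 42 mm high; origin under the rail's middle; a bystander
Mind the look-alikes: they are no part of the job. What is shaped like the pack3 but brown or green is not meant.

How it is judged (in metres and radians):
On the way, in this order (a step that is already met when the one before it is completed fails the run):
1. the range slider is set level with the marker (within 5 mm) and let go (y of range_top in the frame of marker between -0.005 and 0.005 m and contact force between the fingers and tester below 0.1 N), for 0.3 s.
2. the pen's tip presses the stud of pack 1 at least 3 mm down for 0.5 s (z of stud1_top in the frame of pack1 below 0.0545 m and contact force between pen and pack1 above 0.5 N and distance between pen_tip and stud1_top below 0.009 m), for 0.5 s.
3. the pen's tip presses the stud of pack 2 at least 3 mm down for 0.5 s (z of stud2_top in the frame of pack2 below 0.0545 m and contact force between pen and pack2 above 0.5 N and distance between pen_tip and stud2_top below 0.009 m), for 0.5 s.
4. the pen's tip presses the stud of pack 3 at least 3 mm down for 0.5 s (z of stud3_top in the frame of pack3 below 0.0545 m and contact force between pen and pack3 above 0.5 N and distance between pen_tip and stud3_top below 0.009 m), for 0.5 s.
5. the pen's tip presses the stud of pack 4 at least 3 mm down for 0.5 s (z of stud4_top in the frame of pack4 below 0.0545 m and contact force between pen and pack4 above 0.5 N and distance between pen_tip and stud4_top below 0.009 m), for 0.5 s.
6. the pen's tip presses the stud of pack 5 at least 3 mm down for 0.5 s (z of stud5_top in the frame of pack5 below 0.0545 m and contact force between pen and pack5 above 0.5 N and distance between pen_tip and stud5_top below 0.009 m), for 0.5 s.
7. after all the packs, the range slider is slid home to within 4 mm of its stop (value of joint range below 0.004 m), for 0.2 s.
At the end, for the whole second after the job is handed in: The range slider is within 4 mm of its home stop, the pen hangs still and upright (within 6 degrees) in the dock's slot, its axis within 12 mm of the parked place and its collar resting on the fork (within 5 mm), and all packs stand upright (value of joint range below 0.004 m and horizontal distance between pen and dock below 0.012 m and z of pen in the frame of dock between 0.072 and 0.08 m and angle between pen's own z axis and vertical below 0.1 rad and linear speed of pen below 0.02 m/s and angle between each of pack1, pack2, pack3, pack4, pack5's own z axis and vertical below 0.15 rad); the robot touches nothing.
It fails at once if the mug, clamp, ratchet or socket rail is moved more than 30 mm (distance of any of mug, clamp, ratchet, sockets from where it was at the start of the episode above 0.03 m).
It fails at once if the pen is pushed onto a pack with more than 20 N (contact force between pen and pack1 above 20 N or contact force between pen and pack2 above 20 N or contact force between pen and pack3 above 20 N or contact force between pen and pack4 above 20 N or contact force between pen and pack5 above 20 N).
Of pack1, pack2, pack3, pack4, pack5 only 3 to 5 are there at a start; the rules pass over those that are not, and their reading is None.
At some moment in a run one of pack1, pack2, pack3, pack4, pack5 may be knocked a few centimetres aside while the robot is not near it.
It also fails if it takes over 210 s, if anything falls off the work surface, if the arm or the gripper's body presses on something with over 40 N, if the wrist force passes 120 N, or if a joint passes its speed limit or range.

ROBOT

A 6-joint arm with a two-finger parallel gripper is mounted at the origin on the work surface. World frame = base frame: x ahead of the robot, y to its left, z up, the work surface at z = 0. Lengths are in mm, angles in rad, forces in N, time in s.
With the tool pointing down it reaches from about 275 to 875 mm from the base axis. Payload 12.5 kg.
Tool frame: the origin (TCP) lies at the very end of the fingers, on their centre line; the grasp point (between the pads) lies r.pinch_z behind it (r.pinch_z is the distance from the TCP to the grasp point, in mm); z points along the fingers, y is the line along which they close (so a half turn about z gives the same grasp; the last joint's range is limited). The gripper opens to 85 mm and grips with 20 to 120 N. Pads are 22 mm wide; open, the fingers measure 114 mm over their backs; the gripper's body (76 mm by 85 mm) begins 54 mm behind the grasp point. The pads swing forward as they close: fully open they stand 13 mm farther back than shut.
Start: joints at [-1.344, 0.351, 1.652, -0, 1.139, -0.085], TCP at [168.744, -523.46, 231.29] pointing down, gripper open.
Joint ranges: [-2.75, 2.75], [-0.79, 2.1], [0.01, 2.65], [-1.57, 4.71], [0.07, 3.14], [-2.87, 2.87]. Speed limits (rad/s): [2.22, 2.22, 2.79, 3.14, 3.14, 3.14].

INTERFACE

Orientations are given as [roll, pitch, yaw] about the fixed x, y, z axes, in that order (R = Rz(yaw) Ry(pitch) Rx(roll)).
In Python, from cell import sensors, imaging, ticket, finder, r gives the robot as it stands.
- The arm moves only by the tool drive_tool, never from a script. Its arguments are lists of equal length, an entry for each row: "fingers": the opening, from 0 (shut) to 1 (fully open); "xyz": the shift along the world's x, y, z in m, a list of three; "turn": the turn about the world's z in rad. A call has 1 to 5 rows; each row shifts and turns the commanded pose from where the row before left it; what a row does not reach is not made up. A row lasts 1/12 s, in which the tool goes at most 41.7 mm and 7.16 degrees, less where a joint would pass 70% of its speed; a pose out of reach is approached as far as the arm can. A call is refused whole if a number of a shift passes 0.0417 or a number of a turn 0.125, either way. A call with a gripper value outside its range is refused whole. The fingers move at their own pace and stop on an object; "newtons" is the grip in N (left out, the last holds). Time passes only in rows, so rows that do not move let the fingers close. It gives the time, the measured TCP pose, the force, the opening and the grip force at its end, in the units of the state.
- sensors.get_state(): the state, without advancing time (a new reading comes with each control period).
- imaging.grab_frame(name): name is "side" or "top" or "wrist"; returns the picture (480x640x3 uint8, red, green, blue); there is no depth.
- imaging.camera_params(name): a dict with "K" (3x3 intrinsics, pixels), "R" (3x3) and "t" (3): a world point X has camera coordinates R X + t; the wrist camera has in their place "mount" (4x4, takes a point from camera to tool coordinates, whose origin is the TCP and whose axes are the flange's). Camera axes: x right, y down, z forward; pixel columns grow to the right and rows downward; lengths in mm; the calibration is good to about 2 mm. A picture is of the moment at which its call begins: read the wrist's pose just before it. camera_params takes no time and is no camera call.
- ticket.job_done(): hands the job in; it is judged then, once.
Trained networks look in the newest picture that a camera, given by its name, has taken for a name from the list of things; names that differ only in an ending like _2 or _b are one class to them, and where a whole thing is asked for, a point or a joint stands for the part that bears it (a point fixed in the world has none). Each returns a list of dicts, best first, with "score" (0 to 1); they miss things now and then, are a little off and sometimes report something else, mostly with a low value. They report only what shows in the picture. A call takes as long as a camera call. They do not tell look-alikes from the thing itself.
- finder.trace(camera, name): "region" (480x640 bool, what is visible of it) and "location" ([column, row] in pixels, amid what is visible of it).
- finder.place_of(camera, name): "location" ([column, row] in pixels: a listed point, or the origin of a listed thing).
The state is a dict: "time": time; "qpos": joint angles; "qvel": joint speeds; "effort": joint torques, N m; "position": TCP position; "ee_rot": TCP orientation; "contact_force": force on the tool from outside, world axes, zero at the start; "moment": the same for the moment, N m; "width": finger opening in mm; "grasp_force": force on a finger pad.
Only numpy, scipy, OpenCV 4.12 (cv2) and the standard library are available. Lean on these libraries where they do the work, as an engineer would, in place of code of your own. Each camera call takes 0.05 s, during which the arm holds its last target. There are 200 camera calls.

## Working session

There is one attempt and no reset: what is moved stays moved. The work goes in short steps, Python scripts to look and compute and a tool call to move; the robot and the scene stay as the last step left them, time stands still between calls to the robot, and variables do not carry over. Pictures are saved under pics/ and viewed, at most 14 in all, crops included, and the job is handed in when it is done.

Besides the shell and the picture viewer there is one more tool, called after "Request:" by a JSON object that holds its "name" and its "arguments", one argument or row to a line. drive_tool: Moves the arm, as the interface text tells. Its arguments: {"type":"object","properties":{"fingers":{"type":"array","items":{"type":"number"}},"xyz":{"type":"array","items":{"type":"array","items":{"type":"number"}}},"turn":{"type":"array","items":{"type":"number"}},"newtons":{"type":"number"}},"required":["fingers","xyz","turn"]}

```bash
ls; mkdir -p pics; cat > h.py <<'E'
import numpy as np, cv2
from cell import sensors, imaging, ticket, finder, r
from scipy.spatial.transform import Rotation as Ro
def cam(name):
    c=imaging.camera_params(name); K=np.array(c["K"])
    if "R" in c: return K,np.array(c["R"]),np.array(c["t"]).ravel()
    s=sensors.get_state(); T=np.eye(4); T[:3,:3]=Ro.from_euler('xyz',s["ee_rot"]).as_matrix(); T[:3,3]=s["position"]
    W=np.linalg.inv(T@np.array(c["mount"])); return K,W[:3,:3],W[:3,3]
def ray(name,uv,z):
    K,R,t=cam(name); d=R.T@np.linalg.solve(K,[uv[0],uv[1],1]); o=-R.T@t
    return o+d*(z-o[2])/d[2]
def proj(name,X):
    K,R,t=cam(name); p=K@(R@np.array(X,float)+t); return p[:2]/p[2]
def save(name,f):
    im=imaging.grab_frame(name); cv2.imwrite("pics/"+f,im[:,:,::-1]); return im
E
python3 - <<'E'
from h import *
print(r.pinch_z, sensors.get_state())
for c in("top","side"):
    save(c,c+"0.png"); K,R,t=cam(c); print(c,K[0],-R.T@t)
    for n,z in [("tester",0),("range_top",100),("marker",55),("dock",0),("pen",75),("pen_tip",17),("stud1_top",57.5),("pack3",0),("mug",0)]:
        for d in finder.place_of(c,n)[:6]:
            print(c,n,round(d["score"],2),np.round(d["location"],1),np.round(ray(c,d["location"],z)[:2],1))
E
```

```text
pics
18.700000000000003 {'time': 0.0, 'qpos': array([-1.34361369e+00,  3.51232100e-01,  1.65242411e+00,  8.04948311e-06,
        1.13905969e+00, -8.45896305e-02]), 'qvel': array([ 6.03422236e-04, -3.89346417e-04,  6.24590965e-05,  1.80669448e-03,
        1.04889966e-03,  1.04406628e-03]), 'effort': array([ 2.08736210e-04, -5.06108201e+01, -2.91406167e+01, -1.17891605e-04,
        4.48861130e-03, -5.22901487e-06]), 'position': array([ 168.66960459, -523.16240028,  230.76066769]), 'ee_rot': array([-3.14047404e+00, -1.02182523e-04,  3.11768839e-01]), 'contact_force': array([ 0.11721833, -0.24331824,  0.12136346]), 'moment': array([-0.03977248,  0.01110631, -0.00087083]), 'grasp_force': 0.0, 'width': 85.70785747591955}
top [495.19399268   0.         313.03949158] [ 506.43579857  -11.95975089 1264.30281288]
top tester 0.66 [488.8 290.4] [ 445.6 -450.6]
top tester 0.59 [423.2 271. ] [ 493.8 -284.7]
top tester 0.55 [256.  213.7] [638.3 142.8]
top range_top 0.68 [255.3 215.9] [622.6 132.1]
top range_top 0.47 [266.3 203.4] [652.4 106.4]
top marker 0.66 [266.5 202.1] [661.3 110.5]
top marker 0
[... 676 characters left out ...]
4.6] [643.5 106.8]
side range_top 0.42 [340.7 226. ] [551.5 -50.7]
side marker 0.62 [248.7 294.5] [588.9 189. ]
side marker 0.54 [423.  204.8] [ 490.  -288.9]
side dock 0.97 [337.3 233.7] [ 620.2 -130.2]
side dock 0.64 [130.5 373.6] [650.9 429.1]
side dock 0.63 [248.7 232.9] [ 7.828e+02 -4.000e-01]
side pen 0.86 [340.1 210.5] [ 608.8 -123.6]
side pen 0.45 [365.7 281.6] [423.9  34.4]
side pen_tip 0.73 [337.8 227.5] [ 620.5 -132. ]
side pack3 0.95 [393.8 253.1] [ 477.4 -154.1]
side pack3 0.95 [418.4 222.8] [ 495.9 -288.8]
side pack3 0.89 [333.1 345.6] [412.4 148.7]
side pack3 0.66 [369.9 301.7] [427.7   8.3]
side pack3 0.6 [438.1 288.9] [ 339.7 -113.6]
side mug 0.67 [130.4 372.7] [652.7 428. ]
```

View pics/top0.png

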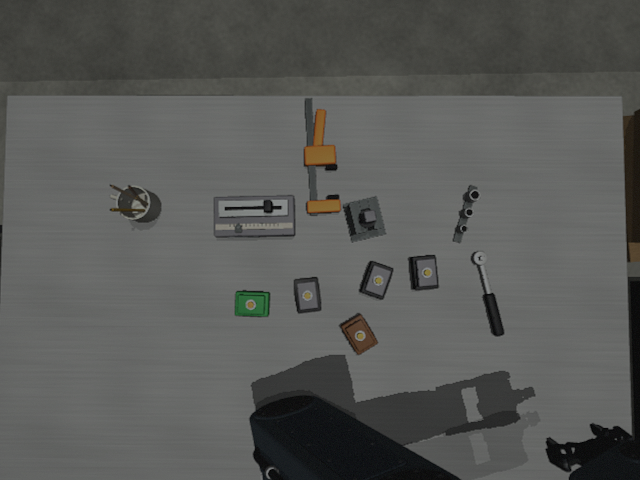

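View pics/side0.png

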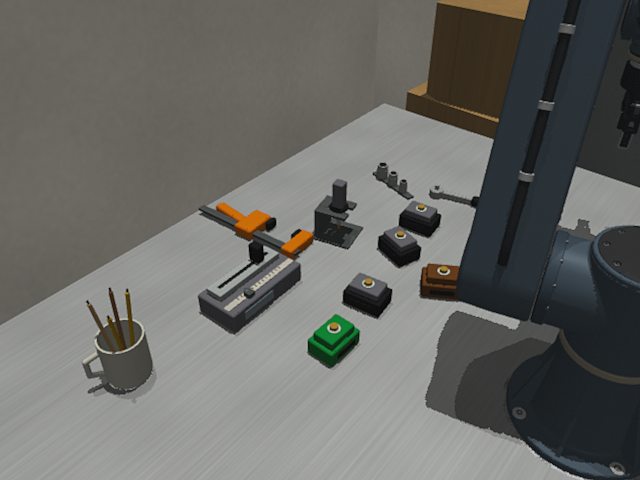

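The top view shows the tester at (255,216), with its grip at (267,206) and the marker at (238,228). The dock and pen are at (366,218). The three true (black) packs are at (307,295), (376,280) and (424,272). The green pack at (252,303) and the brown one at (358,334) are look-alikes. I'm moving over the tester now.

Request:
{"name": "drive_tool", "arguments": {
  "fingers": [1, 1, 1, 1, 1],
  "xyz": [
    [0.023, 0.032, 0.01],
    [0.023, 0.032, 0.01],
    [0.023, 0.032, 0.01],
    [0.023, 0.032, 0.01],
    [0.023, 0.032, 0.01]
  ],
  "turn": [-0.015, -0.015, -0.015, -0.015, -0.015]
}}

```text
time: 1.42
position: [284.4, -361.9, 281.8]
ee_rot: [3.141, -0.0, 0.236]
contact_force: [1.2, -0.7, -0.6]
width: 85.2
grasp_force: 0.0
```

Request:
{"name": "drive_tool", "arguments": {
  "fingers": [1, 1, 1, 1, 1],
  "xyz": [
    [0.023, 0.032, 0.004],
    [0.023, 0.032, 0.004],
    [0.023, 0.032, 0.004],
    [0.023, 0.032, 0.004],
    [0.023, 0.032, 0.004]
  ],
  "turn": [-0.015, -0.015, -0.015, -0.015, -0.015]
}}

```text
time: 1.83
position: [399.5, -201.7, 301.8]
ee_rot: [3.141, -0.001, 0.161]
contact_force: [0.6, -0.7, 0.3]
width: 85.4
grasp_force: 0.0
```

Request:
{"name": "drive_tool", "arguments": {
  "fingers": [1, 1, 1, 1, 1],
  "xyz": [
    [0.023, 0.032, 0.0],
    [0.023, 0.032, 0.0],
    [0.023, 0.032, 0.0],
    [0.023, 0.032, 0.0],
    [0.023, 0.032, 0.0]
  ],
  "turn": [-0.015, -0.015, -0.015, -0.015, -0.015]
}}

```text
time: 2.25
position: [514.6, -41.5, 301.4]
ee_rot: [3.141, -0.0, 0.086]
contact_force: [-0.4, 0.1, -0.3]
width: 85.4
grasp_force: 0.0
```

Request:
{"name": "drive_tool", "arguments": {
  "fingers": [1, 1, 1, 1, 1],
  "xyz": [
    [0.023, 0.032, 0.0],
    [0.023, 0.032, 0.0],
    [0.023, 0.032, 0.0],
    [0.0, 0.032, 0.0],
    [0.0, 0.0, 0.0]
  ],
  "turn": [-0.015, -0.015, -0.015, -0.015, -0.015]
}}

```text
time: 2.67
position: [583.1, 89.3, 300.6]
ee_rot: [-3.14, 0.001, 0.015]
contact_force: [-0.2, 0.4, -0.5]
width: 85.2
grasp_force: 0.0
```

```bash
python3 - <<'E'
from h import *
s=sensors.get_state(); print(s["position"],s["ee_rot"]); print(np.round(imaging.camera_params("wrist")["mount"],2))
c="wrist"; save(c,"w1.png")
for n,z in [("tester",0),("range_top",100),("marker",45),("dock",0),("pen",75),("stud1_top",57.5)]:
    for d in finder.place_of(c,n)[:4]:
        print(c,n,round(d["score"],2),np.round(d["location"],1),np.round(ray(c,d["location"],z)[:2],1))
E
```

```text
[583.06936675  89.25268529 300.62041148] [-3.14032348e+00  7.52921413e-04  1.47308708e-02]
[[   0.     -0.96   -0.26   67.11]
 [   1.      0.     -0.     -1.13]
 [   0.     -0.26    0.96 -142.31]
 [   0.      0.      0.      1.  ]]
wrist tester 0.76 [273.2 163.5] [628.1 144.9]
wrist range_top 0.64 [302.2 146.5] [649.7 102.2]
wrist marker 0.49 [237.3 190.9] [598.5 180.4]
wrist dock 0.84 [493.5 172.4] [ 620.6 -140.8]
wrist pen 0.67 [527.1 180.4] [ 617.4 -140.2]
wrist stud1_top 0.63 [519.7 297.1] [ 472.7 -166.7]
```

View pics/w1.png

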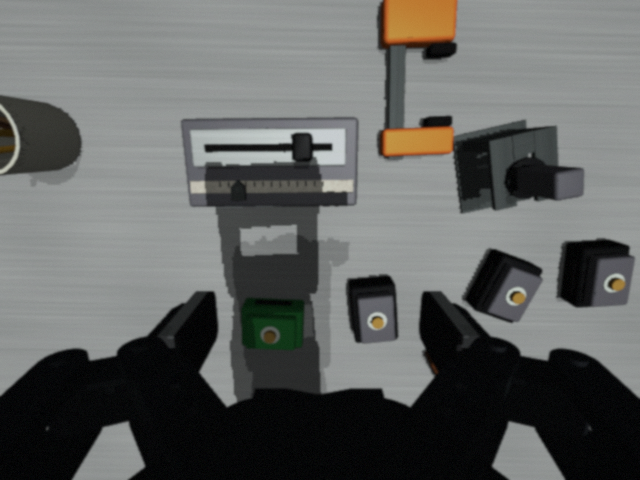

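The wrist view shows the grip top at (302,146), the marker at (238,189) and the tester's top corners at (181,119), (357,118), (357,206) and (191,206). I'll compute yaw and refine the grip and marker.

```bash
python3 - <<'E'
from h import *
c="wrist"; P=[ray(c,p,45)[:2] for p in [(181,119),(357,118),(357,206),(191,206)]]
for p in P: print(np.round(p,1))
print("len",np.linalg.norm(P[0]-P[1]),np.linalg.norm(P[3]-P[2]),np.linalg.norm(P[1]-P[2]),"mid",np.mean(P,0))
print("yaw",[np.arctan2(-(a-b)[0],(a-b)[1]) for a,b in((P[0],P[1]),(P[3],P[2]))])
for uv in ((237.3,190.9),(238,189)):
  for z in (50,55): print("marker",z,ray(c,uv,z)[:2])
def tri(obs):
    A=[];b=[]
    for n,uv in obs:
        K,R,t=cam(n); d=R.T@np.linalg.solve(K,[*uv,1]); d/=np.linalg.norm(d); M=np.eye(3)-np.outer(d,d); A.append(M); b.append(M@(-R.T@t))
    return np.linalg.solve(sum(A),sum(b))
print("grip",tri([("wrist",(302.2,146.5)),("top",(266.3,203.4)),("side",(256.7,244.6))]), tri([("wrist",(302.2,146.5)),("side",(256.7,244.6))]))
print("mark",tri([("wrist",(237.3,190.9)),("top",(234.4,224.6)),("side",(248.7,294.5))]),tri([("wrist",(237.3,190.9)),("side",(248.7,294.5))]))
E
```

```text
[678.  238.7]
[681.3  42.7]
[582.4  38.6]
[580.2 236.2]
len 196.09188523607983 197.6343754862577 98.93505690747699 mid [630.46684179 139.03268207]
yaw [np.float64(0.01663923783583111), np.float64(0.011446410775877902)]
marker 50 [599.37789054 178.92679461]
marker 55 [600.01719007 177.73832693]
marker 50 [601.58757034 178.00103572]
marker 55 [602.19881935 176.82431998]
grip [650.50922597 103.43494437  95.13434445] [649.78895617 101.29612689  93.52078398]
mark [600.78532403 183.89602317  45.24695939] [598.49609546 180.53383787  43.19079241]
```

Request:
{"name": "drive_tool", "arguments": {
  "fingers": [1, 1, 1, 1, 1],
  "xyz": [
    [0.0, 0.02, -0.03],
    [0.0, 0.02, -0.03],
    [0.0, 0.0, -0.03],
    [0.0, 0.0, 0.0],
    [0.0, 0.0, 0.0]
  ],
  "turn": [0, 0, 0, 0, 0]
}}

```text
time: 3.43
position: [582.4, 123.8, 211.1]
ee_rot: [3.141, 0.002, 0.011]
contact_force: [0.3, 0.1, 1.1]
width: 85.6
grasp_force: 0.0
```

```bash
python3 - <<'E'
from h import *
s=sensors.get_state(); print(s["position"],s["ee_rot"])
c="wrist"; im=save(c,"w2.png")
for n,z in [("tester",0),("range_top",100),("marker",45)]:
    for d in finder.place_of(c,n)[:4]:
        print(n,round(d["score"],2),np.round(d["location"],1),np.round(ray(c,d["location"],z)[:2],1))
    for d in finder.trace(c,n)[:2]:
        m=d["region"]; ys,xs=np.nonzero(m); print(n,"tr",round(d["score"],2),xs.min(),xs.max(),ys.min(),ys.max())
E
```

```text
[582.38479528 123.82575455 211.05218174] [3.14120514e+00 2.15240501e-03 1.12770911e-02]
tester 0.93 [296.  169.1] [628.9 148.7]
tester 0.42 [562.4 306.8] [ 476.9 -157.2]
tester tr 0.81 180 408 107 223
range_top 0.66 [342.2 148.7] [650.  108.6]
range_top tr 0.89 328 356 127 165
range_top tr 0.28 523 639 112 227
marker 0.98 [254.7 199.4] [603.4 184.2]
marker tr 0.75 578 639 159 212
marker tr 0.57 244 263 190 215
```

View pics/w2.png

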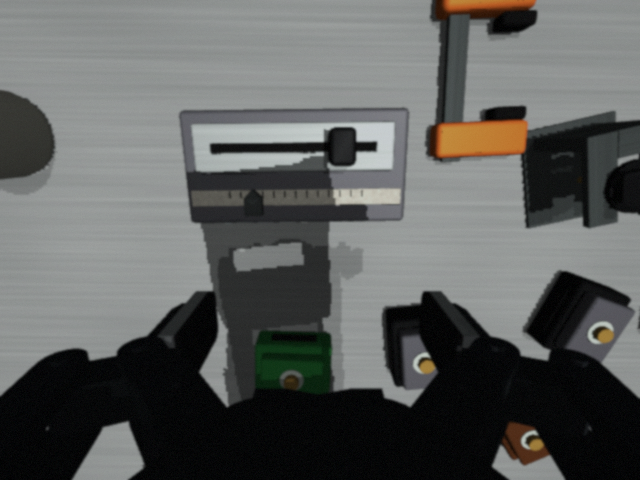

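The grip spans columns 328–356 (centre 342,148), the marker is centred at column 253.5, and the arm was still settling in the earlier shot.

```bash
python3 - <<'E'
from h import *
s=sensors.get_state(); print(s["position"],s["ee_rot"])
c="wrist"; P=[ray(c,p,45)[:2] for p in [(180,111),(408,108),(404,219),(190,222)]]
for p in P: print(np.round(p,1))
print("len",np.linalg.norm(P[0]-P[1]),np.linalg.norm(P[3]-P[2]),np.linalg.norm(P[1]-P[2]),"mid",np.mean(P,0))
print("yaw",[np.arctan2(-(a-b)[0],(a-b)[1]) for a,b in((P[0],P[1]),(P[3],P[2]))])
print("marker", [ray(c,(253.5,v),z)[:2].round(1) for v,z in ((197,55),(214,55),(214,45))], "grip", [ray(c,(u,v),100)[:2].round(1) for u,v in ((342,140),(328.5,140),(355.5,140),(342,148))])
print("track ends", ray(c,(194,147),59),ray(c,(396,143),59))
E
```

```text
[583.18719885 124.28531916 212.48190798] [-3.14140253e+00 -1.80579508e-03  1.13930226e-02]
[678.9 245.7]
[683.6  49.7]
[586.5  45.5]
[581.2 245.7]
len 196.11057303252335 200.2378182870542 97.2184189222495 mid [632.54641675 146.64855609]
yaw [np.float64(0.02431677720354064), np.float64(0.02659275811645074)]
marker [array([606.8, 183.4]), array([591.5, 184. ]), array([589.5, 185.9])] grip [array([655.4, 109.2]), array([655.3, 119. ]), array([655.5,  99.4]), array([649.8, 109. ])]
track ends [649.11802392 231.23537106  59.        ] [654.42010221  60.98613872  59.        ]
```

Request:
{"name": "drive_tool", "arguments": {
  "fingers": [1, 1, 1, 1, 1],
  "xyz": [
    [0.034, -0.0077, -0.02],
    [0.034, -0.0077, -0.02],
    [0.0, 0.0, -0.035],
    [0.0, 0.0, -0.0],
    [0.0, 0.0, 0.0]
  ],
  "turn": [0.014, 0, 0, 0, 0]
}}

```text
time: 4.2
position: [649.8, 109.0, 135.4]
ee_rot: [3.141, 0.003, 0.026]
contact_force: [0.1, 0.5, 0.4]
width: 85.3
grasp_force: 0.0
```

Request:
{"name": "drive_tool", "arguments": {
  "fingers": [1, 1, 1, 1, 1],
  "xyz": [
    [0.0, 0.0, -0.02],
    [0.0, 0.0, -0.02],
    [0.0, 0.0, -0.02],
    [0.0, 0.0, -0.004],
    [0.0, 0.0, 0.0]
  ],
  "turn": [0, 0, 0, 0, 0]
}}

```text
time: 4.62
position: [650.6, 109.4, 73.5]
ee_rot: [-3.142, -0.0, 0.026]
contact_force: [0.0, 0.6, 0.5]
width: 85.1
grasp_force: 0.0
```

```bash
python3 - <<'E'
from h import *
print(sensors.get_state()["position"]); im=save("wrist","w3.png")
E
```

```text
[650.61789074 109.44675761  73.45596943]
```

View pics/w3.png

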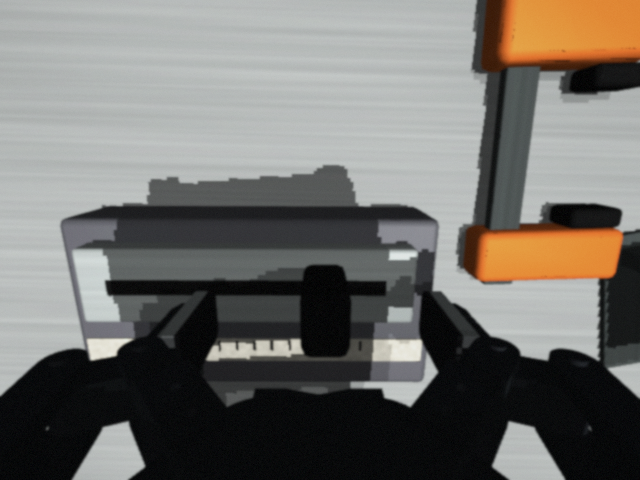

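The grip block at (325,310) stands between the pads, so I'm closing on it.

Request:
{"name": "drive_tool", "arguments": {
  "fingers": [0.1, 0.1, 0.1, 0.1, 0.1],
  "xyz": [
    [0, 0, 0],
    [0, 0, 0],
    [0, 0, 0],
    [0, 0, 0],
    [0, 0, 0]
  ],
  "turn": [0, 0, 0, 0, 0],
  "newtons": 20
}}

```text
time: 5.08
position: [650.9, 109.2, 72.7]
ee_rot: [-3.142, -0.001, 0.026]
contact_force: [-0.1, -0.4, 0.9]
width: 25.6
grasp_force: 0.0
```

Request:
{"name": "drive_tool", "arguments": {
  "fingers": [0.1, 0.1, 0.1, 0.1, 0.1],
  "xyz": [
    [0, 0, 0],
    [0, 0, 0],
    [0, 0, 0],
    [0, 0, 0],
    [0, 0, 0]
  ],
  "turn": [0, 0, 0, 0, 0]
}}

```text
time: 5.5
position: [650.9, 109.1, 72.7]
ee_rot: [3.142, -0.0, 0.026]
contact_force: [-1.1, -1.3, 4.9]
width: 19.3
grasp_force: 25.9
```

Request:
{"name": "drive_tool", "arguments": {
  "fingers": [0.1, 0.1, 0.1, 0.1, 0.1],
  "xyz": [
    [-0.0005, 0.019, 0],
    [-0.0005, 0.019, 0],
    [-0.0005, 0.019, 0],
    [-0.0005, 0.019, 0],
    [0, 0, 0]
  ],
  "turn": [0, 0, 0, 0, 0]
}}

```text
time: 5.92
position: [649.0, 188.1, 72.7]
ee_rot: [-3.141, -0.002, 0.028]
contact_force: [-0.7, 1.7, 5.6]
width: 19.3
grasp_force: 26.0
```

Request:
{"name": "drive_tool", "arguments": {
  "fingers": [0.1, 0.1, 1, 1, 1],
  "xyz": [
    [0, 0, 0],
    [0, 0, 0],
    [0, 0, 0],
    [0, 0, 0],
    [0, 0, 0]
  ],
  "turn": [0, 0, 0, 0, 0]
}}

```text
time: 6.33
position: [648.5, 184.4, 71.8]
ee_rot: [3.141, 0.001, 0.025]
contact_force: [-0.4, -0.1, 0.8]
width: 55.1
grasp_force: 0.0
```

Request:
{"name": "drive_tool", "arguments": {
  "fingers": [1, 1, 1, 1, 1],
  "xyz": [
    [0, 0, 0],
    [0, 0, 0.03],
    [0, 0, 0.03],
    [-0.03, -0.02, 0.04],
    [-0.04, -0.02, 0.04]
  ],
  "turn": [0, 0, 0, 0, 0]
}}

```text
time: 6.75
position: [597.8, 155.3, 192.1]
ee_rot: [-3.142, -0.001, 0.026]
contact_force: [0.7, 0.7, 0.9]
width: 85.2
grasp_force: 0.0
```

Request:
{"name": "drive_tool", "arguments": {
  "fingers": [1, 1, 1, 1, 1],
  "xyz": [
    [0, 0, 0],
    [0, 0, 0],
    [0, 0, 0],
    [0, 0, 0],
    [0, 0, 0]
  ],
  "turn": [0, 0, 0, 0, 0]
}}

```text
time: 7.17
position: [597.7, 155.9, 189.6]
ee_rot: [3.141, 0.002, 0.026]
contact_force: [-0.9, -0.6, -0.4]
width: 85.6
grasp_force: 0.0
```

```bash
python3 - <<'E'
from h import *
s=sensors.get_state(); print(s["position"],s["ee_rot"])
c="wrist"; im=save(c,"w4.png")
for n,z in [("range_top",100),("marker",50)]:
    for d in finder.place_of(c,n)[:3]:
        print(n,round(d["score"],2),np.round(d["location"],1),np.round(ray(c,d["location"],z)[:2],1))
    for d in finder.trace(c,n)[:2]:
        m=d["region"]; ys,xs=np.nonzero(m); print(n,"tr",round(d["score"],2),xs.min(),xs.max(),ys.min(),ys.max())
E
```

```text
[597.74151604 155.94538584 189.5779858 ] [3.14133488e+00 2.00010880e-03 2.59843177e-02]
range_top 0.74 [279.9 170.1] [648.8 184.3]
range_top tr 0.96 264 296 149 191
range_top tr 0.72 565 639 137 255
marker 0.73 [286.8 218.9] [604.8 184.1]
marker tr 0.91 278 297 211 238
marker tr 0.22 264 295 150 191
```

View pics/w4.png

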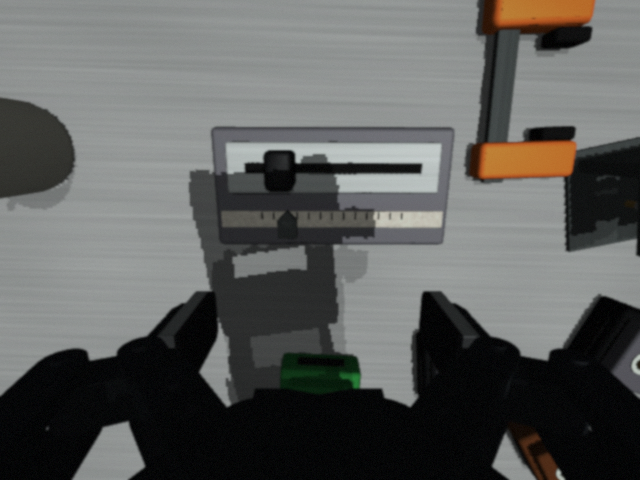

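The grip (280,170) and marker (287,219) are level to about 1 mm once back-projected. On to the dock.

Request:
{"name": "drive_tool", "arguments": {
  "fingers": [1, 1, 1, 1, 1],
  "xyz": [
    [-0.008, -0.036, 0.02],
    [-0.008, -0.036, 0.02],
    [-0.008, -0.036, 0.02],
    [-0.008, -0.036, 0.02],
    [-0.008, -0.036, 0]
  ],
  "turn": [0, 0, 0, 0, 0]
}}

```text
time: 7.83
position: [558.8, -24.8, 274.4]
ee_rot: [3.141, -0.006, 0.026]
contact_force: [0.7, -0.6, 1.0]
width: 85.3
grasp_force: 0.0
```

Request:
{"name": "drive_tool", "arguments": {
  "fingers": [1, 1, 1, 1, 1],
  "xyz": [
    [0, -0.036, 0.0],
    [0, -0.036, 0.0],
    [0, -0.036, 0],
    [0, 0, 0],
    [0, 0, 0]
  ],
  "turn": [0, 0, 0, 0, 0]
}}

```text
time: 8.25
position: [557.8, -132.7, 270.2]
ee_rot: [-3.141, 0.0, 0.023]
contact_force: [-0.6, 0.2, 0.1]
width: 85.6
grasp_force: 0.0
```

Request:
{"name": "drive_tool", "arguments": {
  "fingers": [1, 1, 1, 1, 1],
  "xyz": [
    [0, 0, 0],
    [0, 0, 0],
    [0, 0, 0],
    [0, 0, 0],
    [0, 0, 0]
  ],
  "turn": [0, 0, 0, 0, 0]
}}

```text
time: 8.67
position: [558.1, -130.6, 270.5]
ee_rot: [3.142, -0.0, 0.027]
contact_force: [-0.1, 0.8, -0.7]
width: 85.5
grasp_force: 0.0
```

```bash
python3 - <<'E'
from h import *
s=sensors.get_state(); print(s["position"],s["ee_rot"])
c="wrist"; im=save(c,"w5.png")
for n,z in [("pen",75),("dock",0),("stud1_top",57.5)]:
    for d in finder.place_of(c,n)[:5]:
        print(n,round(d["score"],2),np.round(d["location"],1),np.round(ray(c,d["location"],z)[:2],1))
E
```

```text
[ 558.07628958 -130.57610753  270.54394737] [ 3.14156310e+00 -9.46733842e-05  2.68101197e-02]
pen 0.7 [319.3 153.5] [ 618.9 -129. ]
```

View pics/w5.png

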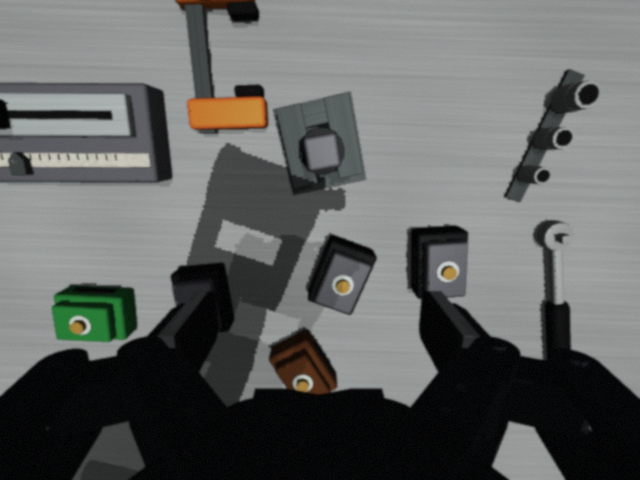

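The pen handle top is at (322,152) on its collar. The slot opens downward near (327,185), and the dock is turned slightly. I'll zoom in for its yaw.

```bash
python3 - <<'E'
import cv2
im=cv2.imread("pics/w5.png")[80:205,260:380]; cv2.imwrite("pics/w5c.png",cv2.convertScaleAbs(cv2.resize(im,None,fx=4.8,fy=4.8,interpolation=cv2.INTER_CUBIC),alpha=1.8,beta=10))
E
```

```text
(no output)
```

View pics/w5c.png

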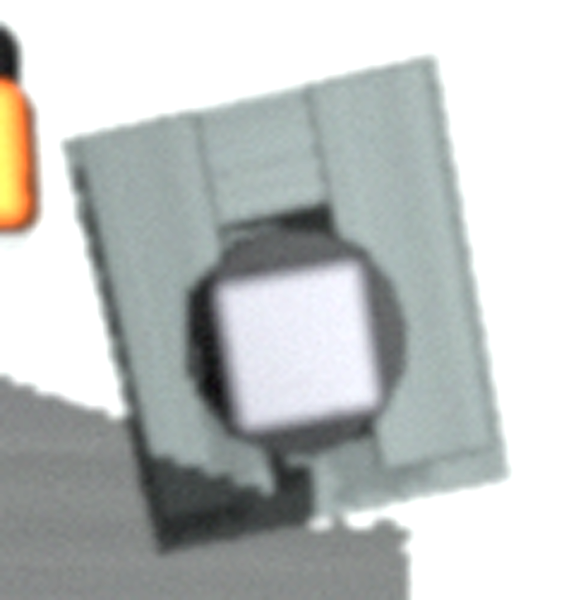

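```bash
python3 - <<'E'
from h import *
c="wrist"; f=lambda L,z:np.array([ray(c,(u/4.8+260,v/4.8+80),z)[:2] for u,v in L])
def rep(n,P):
    e=[P[i]-P[(i+1)%4] for i in range(4)]; print(n,P.mean(0).round(1),[np.linalg.norm(x).round(1) for x in e],"yaws",[np.round(np.arctan2(-x[0],x[1]),3) for x in (e[0],-e[2])],[np.round(np.arctan2(x[1],x[0]),3) for x in (e[1],-e[3])])
rep("fork",f([(65,140),(435,58),(505,470),(160,550)],75)); rep("foot",f([(65,140),(435,58),(505,470),(160,550)],5))
rep("handle",f([(215,285),(360,265),(382,412),(240,432)],143))
C=f([(297,340)],81); print("collar",C)
for n,uv in (("p2",(343,286)),("p3",(449,272))): print(n,ray(c,uv,57.5))
E
```

```text
fork [ 626.9 -130.4] [np.float64(73.3), np.float64(80.1), np.float64(73.1), np.float64(81.8)] yaws [np.float64(0.23), np.float64(0.254)] [np.float64(0.232), np.float64(0.236)]
foot [ 627.3 -130.8] [np.float64(88.5), np.float64(96.7), np.float64(88.2), np.float64(98.8)] yaws [np.float64(0.23), np.float64(0.254)] [np.float64(0.232), np.float64(0.236)]
handle [ 620.7 -131.4] [np.float64(23.3), np.float64(23.2), np.float64(23.3), np.float64(23.3)] yaws [np.float64(0.158), np.float64(0.164)] [np.float64(0.195), np.float64(0.192)]
collar [[ 621.4610877  -131.60028514]]
p2 [ 473.92606751 -160.11972988   57.5       ]
p3 [ 493.98165795 -277.81425669   57.5       ]
```

The handle is centred at about (621,-131.5) with yaw 0.175, and the dock's yaw is about 0.235. Going down on the handle.

Request:
{"name": "drive_tool", "arguments": {
  "fingers": [1, 1, 1, 1, 1],
  "xyz": [
    [0.021, -0.0003, -0.035],
    [0.021, -0.0003, -0.035],
    [0.021, -0.0003, -0.03],
    [0, 0, 0],
    [0, 0, 0]
  ],
  "turn": [0.05, 0.05, 0.048, 0, 0]
}}

```text
time: 9.28
position: [620.5, -131.8, 168.5]
ee_rot: [-3.14, 0.003, 0.174]
contact_force: [-0.1, 1.5, -0.0]
width: 86.0
grasp_force: 0.0
```

```bash
python3 - <<'E'
from h import *
s=sensors.get_state(); print(s["position"],s["ee_rot"])
c="wrist"; im=save(c,"w6.png"); print(proj(c,(621,-131.5,143)))
E
```

```text
[ 620.50867404 -131.82445078  168.50754912] [-3.13995102  0.00337764  0.17365593]
[319.17690837 276.28129728]
```

View pics/w6.png

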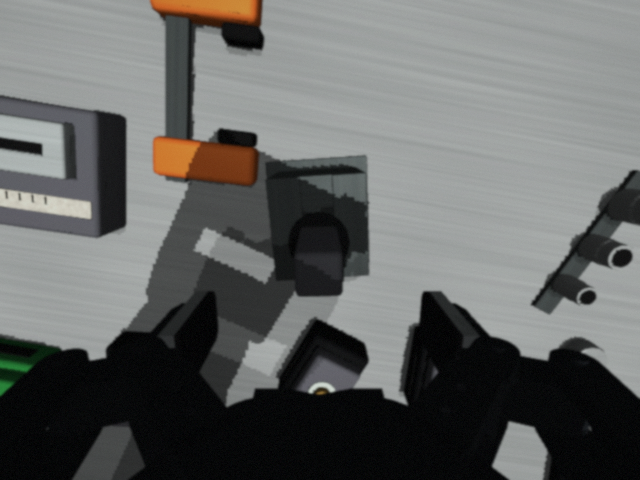

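The handle top at (320,275) is square and centred between the pads, as predicted at (319,276). Descending and gripping.

Request:
{"name": "drive_tool", "arguments": {
  "fingers": [1, 1, 1, 1, 1],
  "xyz": [
    [0, 0, -0.02],
    [0, 0, -0.02],
    [0, 0, -0.02],
    [0, 0, -0.014],
    [0, 0, 0]
  ],
  "turn": [0, 0, 0, 0, 0]
}}

```text
time: 9.75
position: [620.0, -132.1, 96.1]
ee_rot: [-3.141, 0.001, 0.173]
contact_force: [0.0, 0.9, 0.1]
width: 85.4
grasp_force: 0.0
```

Request:
{"name": "drive_tool", "arguments": {
  "fingers": [0.15, 0.15, 0.15, 0.15, 0.15],
  "xyz": [
    [0, 0, 0],
    [0, 0, 0],
    [0, 0, 0],
    [0, 0, 0],
    [0, 0, 0]
  ],
  "turn": [0, 0, 0, 0, 0],
  "newtons": 40
}}

```text
time: 10.17
position: [621.3, -132.2, 97.4]
ee_rot: [3.141, -0.001, 0.174]
contact_force: [-0.4, 0.9, 2.9]
width: 25.6
grasp_force: 19.7
```

Request:
{"name": "drive_tool", "arguments": {
  "fingers": [0.15, 0.15, 0.15, 0.15, 0.15],
  "xyz": [
    [0, 0, 0],
    [0, 0, 0],
    [0, 0, 0],
    [0, 0, 0],
    [0, 0, 0]
  ],
  "turn": [0, 0, 0, 0, 0]
}}

```text
time: 10.58
position: [621.3, -132.2, 97.4]
ee_rot: [3.141, -0.001, 0.174]
contact_force: [-1.8, -0.2, 6.7]
width: 25.5
grasp_force: 41.6
```

Request:
{"name": "drive_tool", "arguments": {
  "fingers": [0.15, 0.15, 0.15, 0.15, 0.15],
  "xyz": [
    [0, 0, 0.02],
    [0, 0, 0.03],
    [0, 0, 0.035],
    [0, 0, 0.035],
    [0, 0, 0.03]
  ],
  "turn": [0, 0, 0, 0, 0]
}}

```text
time: 11.0
position: [621.0, -132.1, 248.9]
ee_rot: [3.141, -0.001, 0.174]
contact_force: [0.5, 0.3, -0.4]
width: 25.5
grasp_force: 40.7
```

Request:
{"name": "drive_tool", "arguments": {
  "fingers": [0.15, 0.15, 0.15, 0.15, 0.15],
  "xyz": [
    [-0.04, 0.03, 0],
    [-0.04, 0.03, 0],
    [-0.04, 0.03, 0],
    [-0.04, 0.03, 0],
    [-0.04, 0, 0]
  ],
  "turn": [0, 0, 0, 0, 0]
}}

```text
time: 11.42
position: [446.2, -29.5, 246.3]
ee_rot: [-3.141, -0.0, 0.176]
contact_force: [0.5, -1.4, -0.7]
width: 25.9
grasp_force: 40.8
```

Request:
{"name": "drive_tool", "arguments": {
  "fingers": [0.15, 0.15, 0.15, 0.15, 0.15],
  "xyz": [
    [0, 0, 0],
    [0, 0, 0],
    [0, 0, 0],
    [0, 0, 0],
    [0, 0, 0]
  ],
  "turn": [0, 0, 0, 0, 0]
}}

```text
time: 11.83
position: [448.5, -32.4, 246.4]
ee_rot: [3.142, -0.0, 0.173]
contact_force: [0.1, -0.5, -0.7]
width: 26.0
grasp_force: 40.8
```

```bash
cat >> h.py <<'E'
def tri(obs):
    A=[];b=[]
    for n,uv in obs:
        K,R,t=cam(n); d=R.T@np.linalg.solve(K,[*uv,1]); d/=np.linalg.norm(d); M=np.eye(3)-np.outer(d,d); A.append(M); b.append(M@(-R.T@t))
    return np.linalg.solve(sum(A),sum(b))
def studs(cams=("wrist","top","side")):
    for c in cams:
        save(c,f"s_{c}_{sensors.get_state()['time']:.1f}.png")
        for d in finder.place_of(c,"stud1_top")[:7]:
            print(c,round(d["score"],2),np.round(d["location"],1),np.round(ray(c,d["location"],57.5)[:2],1))
E
python3 - <<'E'
from h import *
s=sensors.get_state(); print(s["position"],s["ee_rot"],s["grasp_force"]); studs()
for c in ("wrist","top","side"):
  for n,z in (("pen",148+45),("pen_tip",137)):
    for d in finder.place_of(c,n)[:2]: print(c,n,round(d["score"],2),d["location"])
  if c!="wrist": print(proj(c,s["position"]-[0,0,80]))
E
ls pics
```

```text
[448.51351108 -32.434859   246.40265575] [ 3.14156091e+00 -1.39210781e-04  1.73470896e-01] 40.77409029006958
top 0.63 [422.8 271.1] [ 494.1 -271.3]
side 0.66 [421.5 224.5] [ 449.9 -216.2]
wrist pen 0.89 [315.6, 280.3]
wrist pen 0.21 [571.2, 218.8]
[325.20811149 291.79204961]
side pen 0.62 [379.5, 199.3]
side pen_tip 0.69 [379.4, 224.0]
[377.95648622 222.79419641]
s_side_12.0.png
s_top_11.9.png
s_wrist_11.8.png
side0.png
top0.png
w1.png
w2.png
w3.png
w4.png
w5.png
w5c.png
w6.png
```

```bash
cat >> h.py <<'E'
def brass(c,im):
    """brass stud candidates: bright-ish yellow/orange blobs of small size"""
    h=cv2.cvtColor(im,cv2.COLOR_RGB2HSV); m=cv2.inRange(h,(12,110,90),(32,255,255))
    n,l,st,ce=cv2.connectedComponentsWithStats(m)
    return [(ce[i],st[i,4],im[l==i].mean(0)) for i in range(1,n) if 3<st[i,4]<300]
E
python3 - <<'E'
from h import *
ld=lambda f:cv2.imread("pics/"+f)[:,:,::-1].copy()
for c,f in (("top","s_top_11.9.png"),("side","s_side_12.0.png"),("wrist","s_wrist_11.8.png")):
    for ce,a,col in brass(c,ld(f)): 
        X=ray(c,ce,57.5)[:2]
        if 250<X[0]<600 and -400<X[1]<300: print(c,ce.round(1),a,col.round(),X.round(1))
E
```

```text
top [426.8 272.1] 25 [130. 117.  59.] [ 491.8 -281. ]
top [377.7 280. ] 24 [132. 121.  61.] [ 472.  -161.8]
top [250.  304.4] 25 [133. 110.  56.] [411.3 147.7]
side [421.1 205.9] 19 [158. 124.  44.] [ 489.3 -278.9]
side [399.9 232.9] 28 [153. 122.  49.] [ 470.  -159.2]
side [424.7 276.9] 60 [103.  63.  30.] [351.9 -68.2]
side [367.8 280.5] 19 [92. 73. 27.] [433.4  12.6]
side [438.5 285.3] 11 [104.  64.  32.] [318.  -63.9]
side [333.6 325.5] 44 [160. 126.  45.] [410.2 151.5]
wrist [448.  214.4] 167 [202. 166.  85.] [ 472.3 -157.7]
wrist [569.3 215.9] 175 [180. 145.  74.] [ 491.8 -277. ]
wrist [133.3 219.6] 170 [179. 145.  73.] [412.5 150.6]
wrist [272.1 221.5] 116 [92. 73. 36.] [434.7  13.6]
wrist [377.9 284.3] 69 [106.  65.  38.] [ 387.1 -105.5]
wrist [388.2 298.3] 73 [100.  60.  35.] [ 373.3 -119.8]
wrist [394.1 311. ] 24 [98. 59. 33.] [ 359.8 -129.5]
wrist [390.  308.2] 4 [97. 58. 32.] [ 362.3 -124.3]
```

View pics/s_wrist_11.8.png

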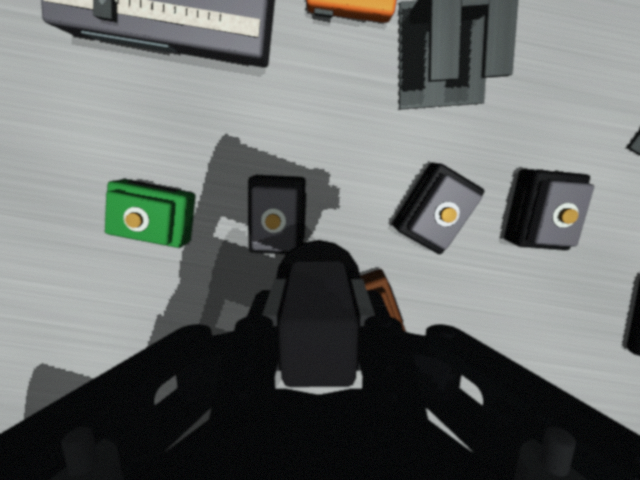

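Studs measured consistently in three views: pack 1 at (434,13), pack 2 at about (471.5,-159.5) and pack 3 at about (491,-279). The wrist view shows the pen held straight, with pack 1 at (272,221). I'll hover over pack 1.

Request:
{"name": "drive_tool", "arguments": {
  "fingers": [0.15, 0.15, 0.15, 0.15, 0.15],
  "xyz": [
    [-0.007, 0.023, -0.01],
    [-0.0075, 0.0225, -0.01],
    [0, 0, -0.038],
    [0, 0, -0.036],
    [0, 0, 0]
  ],
  "turn": [0, 0, 0, 0, 0]
}}

```text
time: 12.85
position: [430.0, 13.9, 147.9]
ee_rot: [-3.139, 0.008, 0.174]
contact_force: [-1.2, -0.5, -1.4]
width: 25.9
grasp_force: 40.6
```

Request:
{"name": "drive_tool", "arguments": {
  "fingers": [0.15, 0.15, 0.15, 0.15, 0.15],
  "xyz": [
    [0, 0, 0],
    [0, 0, 0],
    [0, 0, 0],
    [0, 0, 0],
    [0, 0, 0]
  ],
  "turn": [0, 0, 0, 0, 0]
}}

```text
time: 13.27
position: [433.8, 13.2, 153.7]
ee_rot: [3.141, -0.002, 0.174]
contact_force: [0.6, 0.1, -1.2]
width: 25.6
grasp_force: 40.7
```

```bash
python3 - <<'E'
from h import *
s=sensors.get_state(); print(s["position"],s["ee_rot"],s["contact_force"])
im=save("side","side1.png"); P=s["position"]-[0,0,80]; print(proj("side",P),proj("side",(434,13,57.5)))
for d in finder.place_of("side","pen_tip")[:2]: print(d)
u,v=map(int,proj("side",P)); cv2.imwrite("pics/side1c.png",cv2.resize(im[v-60:v+50,u-70:u+70,::-1],None,fx=5,fy=5,interpolation=cv2.INTER_CUBIC)); print(u-70,v-60)
E
```

```text
[433.78585898  13.2120355  153.66934582] [ 3.14103539e+00 -2.16596735e-03  1.73581583e-01] [ 0.60053763  0.08060811 -1.24812321]
[367.92086108 274.38376089] [367.47883464 280.45122894]
{'location': [370.0, 277.0], 'score': 0.79}
297 214
```

View pics/side1c.png

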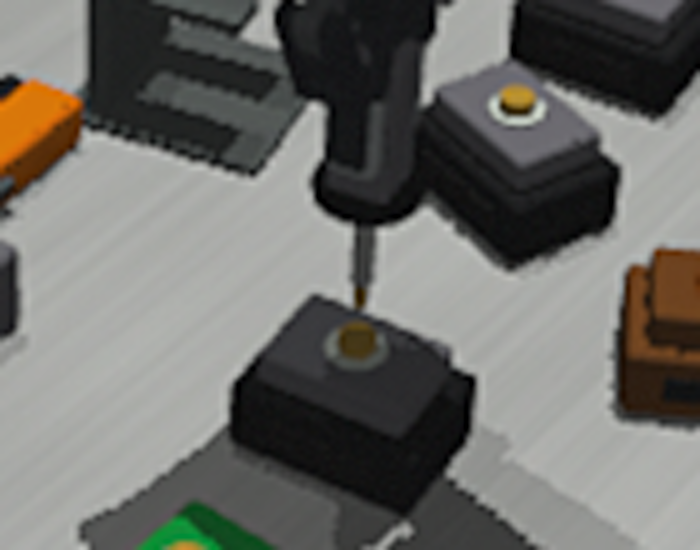

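The tip at (369,275) is directly over the stud at (368,281), matching the prediction. Pressing.

Request:
{"name": "drive_tool", "arguments": {
  "fingers": [0.15, 0.15, 0.15, 0.15, 0.15],
  "xyz": [
    [0, 0, -0.006],
    [0, 0, -0.006],
    [0, 0, -0.004],
    [0, 0, -0.003],
    [0, 0, -0.0015]
  ],
  "turn": [0, 0, 0, 0, 0]
}}

```text
time: 13.78
position: [433.1, 13.4, 131.5]
ee_rot: [-3.141, 0.001, 0.174]
contact_force: [-0.9, 0.3, 2.6]
width: 25.9
grasp_force: 41.1
```

Request:
{"name": "drive_tool", "arguments": {
  "fingers": [0.15, 0.15, 0.15, 0.15, 0.15],
  "xyz": [
    [0, 0, 0],
    [0, 0, 0],
    [0, 0, 0],
    [0, 0, 0],
    [0, 0, 0]
  ],
  "turn": [0, 0, 0, 0, 0]
}}

```text
time: 14.2
position: [433.1, 13.4, 132.1]
ee_rot: [3.142, -0.0, 0.174]
contact_force: [-1.1, 0.8, 2.0]
width: 25.7
grasp_force: 41.2
```

Request:
{"name": "drive_tool", "arguments": {
  "fingers": [0.15, 0.15, 0.15, 0.15, 0.15],
  "xyz": [
    [0, 0, 0],
    [0, 0, 0],
    [0, 0, 0],
    [0, 0, 0],
    [0, 0, 0]
  ],
  "turn": [0, 0, 0, 0, 0]
}}

```text
time: 14.62
position: [433.2, 13.4, 132.0]
ee_rot: [-3.142, -0.0, 0.174]
contact_force: [-1.2, 0.4, 2.3]
width: 25.8
grasp_force: 41.2
```

Request:
{"name": "drive_tool", "arguments": {
  "fingers": [0.15, 0.15, 0.15, 0.15, 0.15],
  "xyz": [
    [0, 0, 0],
    [0, 0, 0],
    [0, 0, 0],
    [0, 0, 0],
    [0, 0, 0]
  ],
  "turn": [0, 0, 0, 0, 0]
}}

```text
time: 15.03
position: [433.1, 13.4, 132.0]
ee_rot: [3.142, -0.0, 0.174]
contact_force: [-1.0, 0.1, 3.1]
width: 25.7
grasp_force: 41.2
```

```bash
python3 - <<'E'
from h import *
F=[]
for i in range(3):
    im=imaging.grab_frame("side"); F.append(sensors.get_state()["contact_force"][2])
print(F,sensors.get_state()["position"])
for c,i in (("side",im),("top",imaging.grab_frame("top"))):
    for ce,a,col in brass(c,i):
        X=ray(c,ce,57.5)[:2]
        if 380<X[0]<600 and -400<X[1]<100: print(c,ce.round(1),a,X.round(1))
E
```

```text
[np.float64(2.5797622985058752), np.float64(2.17990172064988), np.float64(1.6441120962941695)] [433.13445799  13.34082102 131.96703541]
side [421.2 206. ] 20 [ 489.  -278.6]
side [400. 233.] 29 [ 469.8 -159.1]
top [426.8 272.1] 25 [ 491.8 -281. ]
top [377.7 280. ] 24 [ 472.  -161.8]
```

Request:
{"name": "drive_tool", "arguments": {
  "fingers": [0.15, 0.15, 0.15, 0.15, 0.15],
  "xyz": [
    [0, 0, 0.03],
    [0, 0, 0.028],
    [0.0076, -0.0346, 0],
    [0.0076, -0.0346, 0],
    [0.0077, -0.0346, 0]
  ],
  "turn": [0, 0, 0, 0, 0]
}}

```text
time: 15.65
position: [456.3, -91.6, 190.4]
ee_rot: [3.141, -0.001, 0.175]
contact_force: [0.4, 0.2, -1.2]
width: 25.6
grasp_force: 40.8
```

Request:
{"name": "drive_tool", "arguments": {
  "fingers": [0.15, 0.15, 0.15, 0.15, 0.15],
  "xyz": [
    [0.0076, -0.0346, 0],
    [0.0076, -0.0346, 0],
    [0, 0, 0],
    [0, 0, 0],
    [0, 0, 0]
  ],
  "turn": [0, 0, 0, 0, 0]
}}

```text
time: 16.07
position: [470.8, -159.3, 189.6]
ee_rot: [-3.141, 0.001, 0.173]
contact_force: [0.1, -1.1, -2.0]
width: 25.5
grasp_force: 40.8
```

Request:
{"name": "drive_tool", "arguments": {
  "fingers": [0.15, 0.15, 0.15, 0.15, 0.15],
  "xyz": [
    [0, 0, -0.02],
    [0, 0, -0.018],
    [0, 0, 0],
    [0, 0, 0],
    [0, 0, 0]
  ],
  "turn": [0, 0, 0, 0, 0]
}}

```text
time: 16.48
position: [471.6, -159.1, 152.9]
ee_rot: [3.141, -0.001, 0.175]
contact_force: [0.6, -0.6, -0.8]
width: 25.5
grasp_force: 40.7
```

```bash
python3 - <<'E'
from h import *
s=sensors.get_state(); print(s["position"],s["ee_rot"],s["contact_force"])
im=save("side","side2.png"); P=s["position"]-[0,0,80]; print("pred tip",proj("side",P),"at z57.5",proj("side",[P[0],P[1],57.5]))
for d in finder.place_of("side","pen_tip")[:2]: print(d)
for ce,a,col in brass("side",im):
    X=ray("side",ce,57.5)[:2]
    if 400<X[0]<600 and -400<X[1]<100: print(ce.round(1),a,X.round(1))
E
```

```text
[ 471.59350327 -159.14182755  152.85948058] [ 3.14118437e+00 -6.34989682e-04  1.74769574e-01] [ 0.64973729 -0.56548085 -0.83876472]
pred tip [399.90282522 227.04731819] at z57.5 [399.315503   232.67401193]
{'location': [402.5, 230.5], 'score': 0.67}
[421.2 206. ] 20 [ 489.  -278.6]
[368.  280.9] 32 [432.4  13.4]
```

```bash
python3 - <<'E'
from h import *
im=cv2.imread("pics/side2.png")[:,:,::-1].copy()
for ce,a,col in brass("side",im):
    if 350<ce[0]<450 and 190<ce[1]<290: print(ce.round(1),a,col.round())
h=cv2.cvtColor(im,cv2.COLOR_RGB2HSV); m=cv2.inRange(h,(10,80,50),(35,255,255))[218:245,385:418]
for row in m: print(''.join('#' if v else '.' for v in row))
g=(im[218:245,385:418].sum(2)>480)
for row in g: print(''.join('o' if v else '.' for v in row))
E
```

```text
[421.2 206. ] 20 [173. 136.  48.]
[368.  280.9] 32 [180. 140.  48.]
.................................
.................................
.................................
.................................
.................................
.................................
...............###...............
...............###...............
...............###...............
...............###...............
.................................
.................................
.................................
.............####................
............#######..............
............#######..............
............#######..............
............#######..............
.............#####...............
.................................
.................................
.................................
.................................
.................................
.................................
.................................
.................................
ooooooooooooo....................
ooooooooooooo....................
ooooooooooooo....................
ooooooooooooo....................
ooooooooooooo....................
ooooooooooooo....................
ooooooooooooo....................
ooooooooooooo....................
oooooooooooo.....................
ooooooooo........................
ooooooo..........................
oooo.............................
o................................
......................o..........
.......................oo........
........................oooo.....
..........................oooo...
...........................oooooo
............................ooooo
.............................oooo
..............................ooo
................................o
................................o
.................................
.................................
.................................
.................................
```

Request:
{"name": "drive_tool", "arguments": {
  "fingers": [0.15, 0.15, 0.15, 0.15, 0.15],
  "xyz": [
    [0, 0, -0.006],
    [0, 0, -0.006],
    [0, 0, -0.004],
    [0, 0, -0.003],
    [0, 0, -0.0015]
  ],
  "turn": [0, 0, 0, 0, 0]
}}

```text
time: 17.0
position: [471.3, -159.7, 131.2]
ee_rot: [-3.142, -0.0, 0.174]
contact_force: [0.7, 1.1, 7.6]
width: 25.6
grasp_force: 41.9
```

Request:
{"name": "drive_tool", "arguments": {
  "fingers": [0.15, 0.15, 0.15, 0.15, 0.15],
  "xyz": [
    [0, 0, 0],
    [0, 0, 0],
    [0, 0, 0],
    [0, 0, 0],
    [0, 0, 0]
  ],
  "turn": [0, 0, 0, 0, 0]
}}

```text
time: 17.42
position: [471.3, -159.7, 131.6]
ee_rot: [3.141, -0.0, 0.174]
contact_force: [-0.3, -0.4, 3.1]
width: 25.4
grasp_force: 41.3
```

Request:
{"name": "drive_tool", "arguments": {
  "fingers": [0.15, 0.15, 0.15, 0.15, 0.15],
  "xyz": [
    [0, 0, 0],
    [0, 0, 0],
    [0, 0, 0],
    [0, 0, 0],
    [0, 0, 0]
  ],
  "turn": [0, 0, 0, 0, 0]
}}

```text
time: 17.83
position: [471.3, -159.7, 131.5]
ee_rot: [3.142, -0.0, 0.174]
contact_force: [-0.2, 0.2, 2.9]
width: 25.8
grasp_force: 41.3
```

Request:
{"name": "drive_tool", "arguments": {
  "fingers": [0.15, 0.15, 0.15, 0.15, 0.15],
  "xyz": [
    [0, 0, 0],
    [0, 0, 0],
    [0, 0, 0],
    [0, 0, 0],
    [0, 0, 0]
  ],
  "turn": [0, 0, 0, 0, 0]
}}

```text
time: 18.25
position: [471.2, -159.6, 131.5]
ee_rot: [3.142, -0.0, 0.174]
contact_force: [1.0, 0.6, 2.9]
width: 25.4
grasp_force: 41.3
```

```bash
python3 - <<'E'
from h import *
F=[]
for i in range(3):
    im=imaging.grab_frame("side"); F.append(sensors.get_state()["contact_force"][2])
print(F,sensors.get_state()["position"])
for c,i in (("side",im),("top",imaging.grab_frame("top"))):
    for ce,a,col in brass(c,i):
        X=ray(c,ce,57.5)[:2]
        if 380<X[0]<600 and -400<X[1]<100: print(c,ce.round(1),a,X.round(1))
E
```

```text
[np.float64(2.5746166576477942), np.float64(2.0636991460094136), np.float64(3.1525873652477787)] [ 471.23099444 -159.64984504  131.45982148]
side [421.2 206. ] 20 [ 489.  -278.6]
side [368.  280.9] 32 [432.4  13.4]
top [427.5 270.2] 4 [ 496.3 -282.7]
top [307.  295.2] 23 [434.3   9.7]
```

Request:
{"name": "drive_tool", "arguments": {
  "fingers": [0.15, 0.15, 0.15, 0.15, 0.15],
  "xyz": [
    [0, 0, 0.03],
    [0, 0, 0.028],
    [0.005, -0.03, 0],
    [0.005, -0.03, 0],
    [0.005, -0.03, 0]
  ],
  "turn": [0, 0, 0, 0, 0]
}}

```text
time: 18.87
position: [486.2, -250.5, 189.7]
ee_rot: [3.142, -0.0, 0.175]
contact_force: [1.0, -0.1, -0.4]
width: 25.4
grasp_force: 40.9
```

Request:
{"name": "drive_tool", "arguments": {
  "fingers": [0.15, 0.15, 0.15, 0.15, 0.15],
  "xyz": [
    [0.0045, -0.0294, 0],
    [0, 0, 0],
    [0, 0, -0.02],
    [0, 0, -0.017],
    [0, 0, 0]
  ],
  "turn": [0, 0, 0, 0, 0]
}}

```text
time: 19.28
position: [488.9, -277.9, 149.1]
ee_rot: [-3.137, 0.004, 0.174]
contact_force: [-0.3, 0.7, -2.1]
width: 25.6
grasp_force: 40.7
```

Request:
{"name": "drive_tool", "arguments": {
  "fingers": [0.15, 0.15, 0.15, 0.15, 0.15],
  "xyz": [
    [0, 0, 0],
    [0, 0, 0],
    [0, 0, 0],
    [0, 0, 0],
    [0, 0, 0]
  ],
  "turn": [0, 0, 0, 0, 0]
}}

```text
time: 19.7
position: [491.0, -279.1, 153.1]
ee_rot: [3.141, -0.001, 0.174]
contact_force: [0.7, 0.1, -1.5]
width: 25.5
grasp_force: 40.7
```

```bash
python3 - <<'E'
from h import *
s=sensors.get_state(); print(s["position"],s["ee_rot"],s["contact_force"])
im=save("side","side3.png"); P=s["position"]-[0,0,80]; q=proj("side",[P[0],P[1],57.5]); print("pred tip",proj("side",P),"at z57.5",q)
u,v=map(int,q)
h=cv2.cvtColor(im,cv2.COLOR_RGB2HSV); m=cv2.inRange(h,(10,80,50),(35,255,255))[v-12:v+10,u-14:u+14]; print(u-14,v-12)
for row in m: print(''.join('#' if x else '.' for x in row))
E
```

```text
[ 490.97586148 -279.10598676  153.14473233] [ 3.14089031e+00 -7.12549084e-04  1.73912122e-01] [ 0.68852205  0.11401544 -1.47441606]
pred tip [421.2632834  200.03400358] at z57.5 [420.55467418 205.59894069]
406 193
............................
............................
............................
............................
................#...........
................#...........
............................
................#...........
............................
............................
............................
..............##............
.............######.........
............#######.........
............######..........
.............#####..........
.............#####..........
............................
............................
............................
............................
............................
```

Aligned, so I'm pressing pack 3.

Request:
{"name": "drive_tool", "arguments": {
  "fingers": [0.15, 0.15, 0.15, 0.15, 0.15],
  "xyz": [
    [0, 0, -0.006],
    [0, 0, -0.006],
    [0, 0, -0.004],
    [0, 0, -0.003],
    [0, 0, -0.0015]
  ],
  "turn": [0, 0, 0, 0, 0]
}}

```text
time: 20.17
position: [490.7, -279.0, 131.5]
ee_rot: [-3.141, 0.0, 0.174]
contact_force: [-1.0, 0.8, 2.6]
width: 25.6
grasp_force: 41.2
```

Request:
{"name": "drive_tool", "arguments": {
  "fingers": [0.15, 0.15, 0.15, 0.15, 0.15],
  "xyz": [
    [0, 0, 0],
    [0, 0, 0],
    [0, 0, 0],
    [0, 0, 0],
    [0, 0, 0]
  ],
  "turn": [0, 0, 0, 0, 0]
}}

```text
time: 20.58
position: [490.7, -279.0, 132.1]
ee_rot: [3.142, -0.0, 0.174]
contact_force: [-1.6, 0.8, 1.9]
width: 25.7
grasp_force: 41.2
```

Request:
{"name": "drive_tool", "arguments": {
  "fingers": [0.15, 0.15, 0.15, 0.15, 0.15],
  "xyz": [
    [0, 0, 0],
    [0, 0, 0],
    [0, 0, 0],
    [0, 0, 0],
    [0, 0, 0]
  ],
  "turn": [0, 0, 0, 0, 0]
}}

```text
time: 21.0
position: [490.7, -279.0, 132.0]
ee_rot: [-3.142, 0.0, 0.174]
contact_force: [-0.4, 1.0, 1.8]
width: 25.7
grasp_force: 41.2
```

Request:
{"name": "drive_tool", "arguments": {
  "fingers": [0.15, 0.15, 0.15, 0.15, 0.15],
  "xyz": [
    [0, 0, 0],
    [0, 0, 0],
    [0, 0, 0],
    [0, 0, 0],
    [0, 0, 0]
  ],
  "turn": [0, 0, 0, 0, 0]
}}

```text
time: 21.42
position: [490.7, -279.1, 132.0]
ee_rot: [3.142, -0.0, 0.174]
contact_force: [0.4, 0.3, 2.8]
width: 25.4
grasp_force: 41.2
```

```bash
python3 - <<'E'
from h import *
F=[]
for i in range(3):
    im=imaging.grab_frame("side"); F.append(sensors.get_state()["contact_force"][2])
print(F,sensors.get_state()["position"])
E
```

```text
[np.float64(2.1736130176502217), np.float64(2.1340353448916995), np.float64(1.4682973110737776)] [ 490.74901009 -279.03553827  131.98636946]
```

All three presses read about 3.3 N net. Returning the pen to the dock.

Request:
{"name": "drive_tool", "arguments": {
  "fingers": [0.15, 0.15, 0.15, 0.15, 0.15],
  "xyz": [
    [0, 0, 0.035],
    [0, 0, 0.035],
    [0, 0, 0.03],
    [0.026, 0.0294, 0],
    [0.026, 0.0294, 0]
  ],
  "turn": [0, 0, 0, 0, 0]
}}

```text
time: 21.98
position: [543.5, -221.0, 234.0]
ee_rot: [3.139, -0.003, 0.17]
contact_force: [0.9, -0.4, -2.3]
width: 25.5
grasp_force: 40.7
```

Request:
{"name": "drive_tool", "arguments": {
  "fingers": [0.15, 0.15, 0.15, 0.15, 0.15],
  "xyz": [
    [0.026, 0.0294, 0],
    [0.026, 0.0294, 0],
    [0.026, 0.0294, 0],
    [0, 0, 0],
    [0, 0, 0]
  ],
  "turn": [0, 0, 0, 0, 0]
}}

```text
time: 22.4
position: [621.4, -130.4, 231.2]
ee_rot: [-3.141, 0.001, 0.177]
contact_force: [-0.2, 0.1, -1.1]
width: 25.6
grasp_force: 40.9
```

Request:
{"name": "drive_tool", "arguments": {
  "fingers": [0.15, 0.15, 0.15, 0.15, 0.15],
  "xyz": [
    [0, 0, -0.02],
    [0, 0, -0.02],
    [0, 0, 0],
    [0, 0, 0],
    [0, 0, 0]
  ],
  "turn": [0, 0, 0, 0, 0]
}}

```text
time: 22.82
position: [620.9, -132.8, 193.1]
ee_rot: [3.141, -0.001, 0.173]
contact_force: [0.1, -0.2, -0.9]
width: 25.0
grasp_force: 40.8
```

```bash
python3 - <<'E'
from h import *
s=sensors.get_state(); print(s["position"],s["ee_rot"],s["contact_force"])
im=save("side","side4.png"); P=s["position"]-[0,0,80]; u,v=map(int,proj("side",P)); print(u,v)
cv2.imwrite("pics/side4c.png",cv2.convertScaleAbs(cv2.resize(im[v-50:v+70,u-70:u+70,::-1],None,fx=5,fy=5,interpolation=cv2.INTER_CUBIC),alpha=1.5)); print(u-70,v-50)
E
```

```text
[ 620.86579343 -132.81990401  193.11153556] [ 3.14099546e+00 -9.97315324e-04  1.72965532e-01] [ 0.0575326  -0.16023361 -0.90720524]
338 192
268 142
```

View pics/side4c.png

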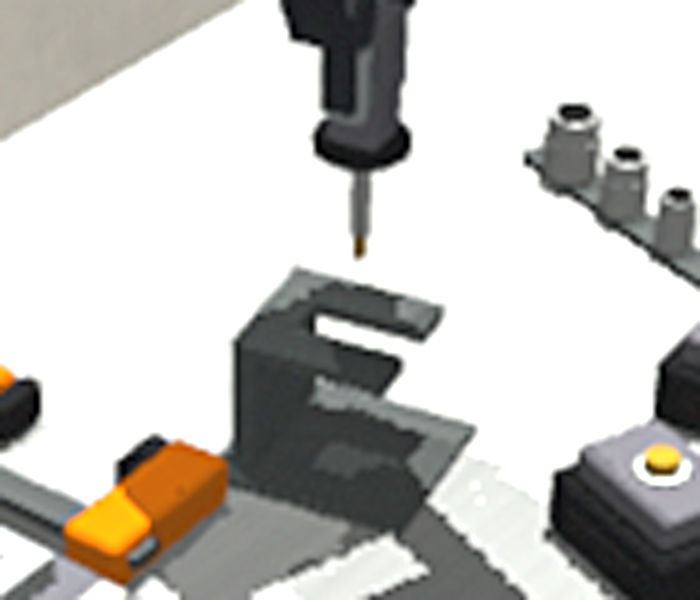

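The slot at crop (355,335) is empty and lies directly below the tip at (360,255). Lowering.

Request:
{"name": "drive_tool", "arguments": {
  "fingers": [0.15, 0.15, 0.15, 0.15, 0.15],
  "xyz": [
    [0, 0.0007, -0.025],
    [0, 0, -0.025],
    [0, 0, -0.02],
    [0, 0, 0],
    [0, 0, 0]
  ],
  "turn": [0, 0, 0, 0, 0]
}}

```text
time: 23.28
position: [620.8, -131.6, 122.6]
ee_rot: [-3.142, 0.0, 0.174]
contact_force: [0.2, -0.0, -0.5]
width: 25.7
grasp_force: 40.8
```

Request:
{"name": "drive_tool", "arguments": {
  "fingers": [0.15, 0.15, 0.15, 0.15, 0.15],
  "xyz": [
    [0, 0, -0.01],
    [0, 0, -0.01],
    [0, 0, -0.004],
    [0, 0, 0],
    [0, 0, 0]
  ],
  "turn": [0, 0, 0, 0, 0]
}}

```text
time: 23.7
position: [620.8, -131.4, 98.0]
ee_rot: [3.142, -0.0, 0.174]
contact_force: [0.1, 0.6, -1.7]
width: 25.3
grasp_force: 40.9
```

Request:
{"name": "drive_tool", "arguments": {
  "fingers": [0.15, 0.15, 0.15, 0.15, 0.15],
  "xyz": [
    [0, 0, -0.0008],
    [0, 0, 0],
    [0, 0, 0],
    [0, 0, 0],
    [0, 0, 0]
  ],
  "turn": [0, 0, 0, 0, 0]
}}

```text
time: 24.12
position: [620.9, -131.4, 97.4]
ee_rot: [3.141, -0.0, 0.174]
contact_force: [0.7, 0.7, 2.2]
width: 25.8
grasp_force: 41.1
```

Contact with the fork, and the pen is seated. Releasing and backing off upward.

Request:
{"name": "drive_tool", "arguments": {
  "fingers": [0.4, 0.6, 1, 1, 1],
  "xyz": [
    [0, 0, 0],
    [0, 0, 0],
    [0, 0, 0],
    [0, 0, 0],
    [0, 0, 0]
  ],
  "turn": [0, 0, 0, 0, 0]
}}

```text
time: 24.53
position: [620.7, -131.4, 97.1]
ee_rot: [-3.142, 0.0, 0.174]
contact_force: [0.9, 0.7, -0.4]
width: 80.6
grasp_force: 0.0
```

Request:
{"name": "drive_tool", "arguments": {
  "fingers": [1, 1, 1, 1, 1],
  "xyz": [
    [0, 0, 0],
    [0, 0, 0],
    [0, 0, 0.02],
    [0, 0, 0.03],
    [0, 0, 0.035]
  ],
  "turn": [0, 0, 0, 0, 0]
}}

```text
time: 24.95
position: [619.8, -131.1, 181.6]
ee_rot: [-3.14, 0.003, 0.174]
contact_force: [0.1, -0.3, 0.7]
width: 85.4
grasp_force: 0.0
```

Request:
{"name": "drive_tool", "arguments": {
  "fingers": [1, 1, 1, 1, 1],
  "xyz": [
    [-0.005, 0.035, 0.01],
    [-0.01, 0.035, 0.01],
    [-0.01, 0.035, 0.005],
    [0, 0.035, 0],
    [0, 0.035, 0]
  ],
  "turn": [-0.03, -0.03, -0.03, -0.03, -0.029]
}}

```text
time: 25.37
position: [595.3, 45.2, 207.9]
ee_rot: [3.142, -0.001, 0.023]
contact_force: [0.5, -0.3, -0.3]
width: 85.8
grasp_force: 0.0
```

Request:
{"name": "drive_tool", "arguments": {
  "fingers": [1, 1, 1, 1, 1],
  "xyz": [
    [0, 0.035, 0],
    [0, 0.035, 0],
    [0, 0, 0],
    [0, 0, 0],
    [0, 0, 0]
  ],
  "turn": [0, 0, 0, 0, 0]
}}

```text
time: 25.78
position: [595.7, 113.4, 207.1]
ee_rot: [3.141, 0.0, 0.025]
contact_force: [-0.5, -0.1, -0.1]
width: 85.5
grasp_force: 0.0
```

```bash
python3 - <<'E'
from h import *
s=sensors.get_state(); print(s["position"],s["ee_rot"])
c="wrist"; im=save(c,"w7.png")
for d in finder.place_of(c,"range_top")[:2]: print("grip",d["score"],np.round(ray(c,d["location"],100)[:2],1))
im=save("side","side5.png")
for n,z in (("pen",75),("dock",0),("range_top",100)):
    for d in finder.place_of("side",n)[:1]: print(n,d["score"],d["location"],np.round(ray("side",d["location"],z)[:2],1))
cv2.imwrite("pics/fin.png",cv2.hconcat([cv2.resize(im[160:290,260:400,::-1],(560,520)),]))
E
```

```text
[595.69388067 113.37736024 207.09923604] [3.14134902e+00 1.38758640e-04 2.51330840e-02]
grip 0.83 [646.7 185.5]
pen 0.78 [341.5, 207.8] [ 612.9 -134.1]
dock 0.91 [336.3, 233.6] [ 622.2 -129. ]
range_top 0.83 [226.5, 263.3] [647.7 185.8]
```

View pics/fin.png

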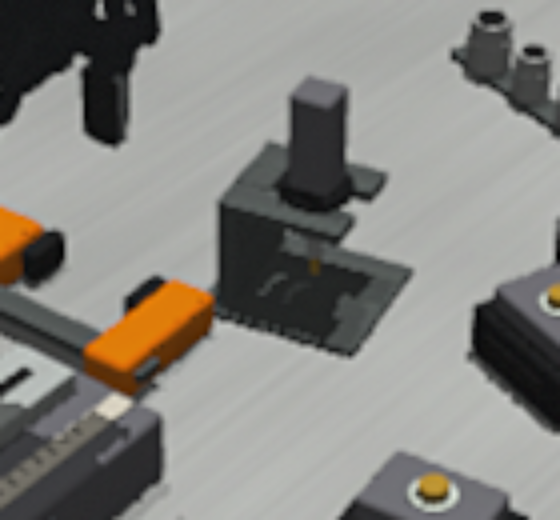

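The pen hangs upright in the slot with its collar on the fork (crop 315,190). Now back to the grip at (648.5,185).

Request:
{"name": "drive_tool", "arguments": {
  "fingers": [1, 1, 1, 1, 1],
  "xyz": [
    [0.018, 0.024, -0.015],
    [0.018, 0.024, -0.015],
    [0.0168, 0.0235, -0.015],
    [0, 0, -0.02],
    [0, 0, 0]
  ],
  "turn": [0, 0, 0, 0, 0]
}}

```text
time: 26.5
position: [647.1, 185.4, 137.9]
ee_rot: [3.14, 0.006, 0.026]
contact_force: [-1.1, -1.2, -1.3]
width: 85.3
grasp_force: 0.0
```

Request:
{"name": "drive_tool", "arguments": {
  "fingers": [1, 1, 1, 1, 1],
  "xyz": [
    [0, 0, -0.02],
    [0, 0, -0.02],
    [0, 0, -0.02],
    [0, 0, -0.009],
    [0, 0, 0]
  ],
  "turn": [0, 0, 0, 0, 0]
}}

```text
time: 26.92
position: [647.6, 184.2, 71.9]
ee_rot: [3.141, 0.003, 0.024]
contact_force: [-0.5, -0.0, 0.1]
width: 85.8
grasp_force: 0.0
```

Request:
{"name": "drive_tool", "arguments": {
  "fingers": [0.1, 0.1, 0.1, 0.1, 0.1],
  "xyz": [
    [0, 0, 0],
    [0, 0, 0],
    [0, 0, 0],
    [0, 0, 0],
    [0, 0, 0]
  ],
  "turn": [0, 0, 0, 0, 0],
  "newtons": 20
}}

```text
time: 27.33
position: [648.8, 185.2, 73.9]
ee_rot: [-3.141, -0.001, 0.025]
contact_force: [-0.9, 0.7, -0.2]
width: 25.5
grasp_force: 0.0
```

Request:
{"name": "drive_tool", "arguments": {
  "fingers": [0.1, 0.1, 0.1, 0.1, 0.1],
  "xyz": [
    [0, 0, 0],
    [0, 0, 0],
    [0, 0, 0],
    [0, 0, 0],
    [0, 0, 0]
  ],
  "turn": [0, 0, 0, 0, 0]
}}

```text
time: 27.75
position: [648.8, 185.2, 73.8]
ee_rot: [-3.141, -0.001, 0.025]
contact_force: [-1.5, -1.7, 6.0]
width: 19.5
grasp_force: 25.7
```

Request:
{"name": "drive_tool", "arguments": {
  "fingers": [0.1, 0.1, 0.1, 0.1, 0.1],
  "xyz": [
    [0.0005, -0.02, 0],
    [0.0005, -0.02, 0],
    [0.0005, -0.02, 0],
    [0.0005, -0.02, 0],
    [0, 0, 0]
  ],
  "turn": [0, 0, 0, 0, 0]
}}

```text
time: 28.17
position: [650.7, 102.2, 73.8]
ee_rot: [3.141, -0.0, 0.023]
contact_force: [-2.4, -1.5, 6.4]
width: 19.7
grasp_force: 25.8
```

Request:
{"name": "drive_tool", "arguments": {
  "fingers": [0.1, 0.1, 0.1, 0.1, 0.1],
  "xyz": [
    [0.0001, -0.004, 0],
    [0.0001, -0.004, 0],
    [0.0001, -0.004, 0],
    [0, 0, 0],
    [0, 0, 0]
  ],
  "turn": [0, 0, 0, 0, 0]
}}

```text
time: 28.58
position: [650.9, 92.9, 73.8]
ee_rot: [3.141, -0.0, 0.025]
contact_force: [-3.0, -1.7, 6.3]
width: 19.7
grasp_force: 25.8
```

Request:
{"name": "drive_tool", "arguments": {
  "fingers": [0.1, 0.1, 0.1, 0.1, 0.1],
  "xyz": [
    [0, -0.002, 0],
    [0, -0.002, 0],
    [0, -0.001, 0],
    [0, 0, 0],
    [0, 0, 0]
  ],
  "turn": [0, 0, 0, 0, 0]
}}

```text
time: 29.0
position: [651.0, 88.2, 73.8]
ee_rot: [-3.142, -0.001, 0.025]
contact_force: [-2.2, -0.5, 5.9]
width: 19.6
grasp_force: 25.8
```

Request:
{"name": "drive_tool", "arguments": {
  "fingers": [0.1, 0.1, 0.1, 0.1, 0.1],
  "xyz": [
    [0, -0.001, 0],
    [0, -0.001, 0],
    [0, 0, 0],
    [0, 0, 0],
    [0, 0, 0]
  ],
  "turn": [0, 0, 0, 0, 0]
}}

```text
time: 29.42
position: [651.1, 86.3, 73.9]
ee_rot: [-3.141, -0.001, 0.025]
contact_force: [-2.1, -0.3, 6.3]
width: 19.3
grasp_force: 25.8
```

Request:
{"name": "drive_tool", "arguments": {
  "fingers": [0.1, 0.1, 0.1, 0.1, 0.1],
  "xyz": [
    [0, -0.001, 0],
    [0, -0.001, 0],
    [0, 0, 0],
    [0, 0, 0],
    [0, 0, 0]
  ],
  "turn": [0, 0, 0, 0, 0]
}}

```text
time: 29.83
position: [651.1, 85.5, 73.8]
ee_rot: [-3.14, -0.001, 0.025]
contact_force: [-1.0, 7.7, 5.5]
width: 19.6
grasp_force: 25.7
```

The stop is reached: force jumps to 7.7 N at y=85.5. Releasing and backing off.

Request:
{"name": "drive_tool", "arguments": {
  "fingers": [0.1, 1, 1, 1, 1],
  "xyz": [
    [0, 0.0005, 0],
    [0, 0, 0],
    [0, 0, 0],
    [0, 0, 0],
    [0, 0, 0]
  ],
  "turn": [0, 0, 0, 0, 0]
}}

```text
time: 30.25
position: [650.7, 84.5, 72.9]
ee_rot: [3.142, 0.0, 0.025]
contact_force: [-0.1, -0.4, -0.2]
width: 67.3
grasp_force: 0.0
```

Request:
{"name": "drive_tool", "arguments": {
  "fingers": [1, 1, 1, 1, 1],
  "xyz": [
    [0, 0, 0],
    [0, 0, 0.03],
    [0, 0, 0.035],
    [-0.025, 0.01, 0.03],
    [-0.03, 0.01, 0.025]
  ],
  "turn": [0, 0, 0, 0, 0]
}}

```text
time: 30.67
position: [596.4, 104.4, 195.0]
ee_rot: [-3.141, -0.002, 0.024]
contact_force: [-0.5, 0.2, 0.4]
width: 85.3
grasp_force: 0.0
```

Request:
{"name": "drive_tool", "arguments": {
  "fingers": [1, 1, 1, 1, 1],
  "xyz": [
    [0, 0, 0],
    [0, 0, 0],
    [0, 0, 0],
    [0, 0, 0],
    [0, 0, 0]
  ],
  "turn": [0, 0, 0, 0, 0]
}}

```text
time: 31.08
position: [596.0, 104.2, 191.8]
ee_rot: [3.141, 0.002, 0.024]
contact_force: [0.6, -0.8, -0.0]
width: 85.4
grasp_force: 0.0
```

```bash
python3 - <<'E'
from h import *
s=sensors.get_state(); print(s["time"],s["position"],s["ee_rot"])
c="wrist"; im=save(c,"w8.png")
for d in finder.place_of(c,"range_top")[:2]: print("grip",d["score"],np.round(ray(c,d["location"],100)[:2],1))
for d in finder.trace(c,"range_top")[:1]:
    ys,xs=np.nonzero(d["region"]); print(xs.min(),xs.max(),[ray(c,(x,np.median(ys)-5),100)[:2].round(1) for x in (xs.min(),xs.max())])
im=imaging.grab_frame("side")
for n,z in (("pen",75),("dock",0),("range_top",100)):
    for d in finder.place_of("side",n)[:1]: print(n,d["score"],d["location"],np.round(ray("side",d["location"],z)[:2],1))
E
```

```text
31.0833 [595.97268591 104.24061238 191.77803448] [3.14138438e+00 1.95777650e-03 2.43101111e-02]
grip 0.91 [650.   84.7]
332 362 [array([653.9,  97.7]), array([654.4,  77.4])]
pen 0.69 [339.0, 208.8] [ 614.9 -127.3]
dock 0.81 [335.6, 232.2] [ 626.9 -132.3]
range_top 0.6 [262.9, 239.6] [645.3  86.9]
```

```bash
python3 -c "
from h import *
print(ticket.job_done())"
```

```text
the job is handed in; nothing more can be done
None
```

I handed the job in with every step done, but the hand-in returned no verdict: the slider was set at the marker and released, the three black packs were each pressed at about 3 N for over a second from left to right, the pen was hung back upright in its dock, and the slider was pushed home to its stop.

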